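# Twist the T-handled bayonet cap tight in the bushing fixture

### The arm

A 6-joint arm with a two-finger parallel gripper is mounted at the origin on a cart in front of the work surface, level with it; the furniture and walls round the work are solid. World frame = base frame: x ahead of the robot, y to its left, z up, the work surface at z = 0. Lengths are in m, angles in rad, forces in N, time in s.
With the tool pointing down it reaches from about 0.35 to 0.95 m from the base axis. Payload 17.4 kg.
Tool frame: the origin (TCP) lies at the very end of the fingers, on their centre line; the grasp point (between the pads) lies 19 mm behind it; z points along the fingers, y is the line along which they close (so a half turn about z gives the same grasp; the last joint's range is limited). The gripper opens to 93 mm and grips with 3 to 60 N. Pads are 15 mm wide; open, the fingers measure 128 mm over their backs; the gripper's body (75 mm by 188 mm) begins 65 mm behind the grasp point.
Start: joints at [0.765, 0.116, 1.442, -0, 1.584, -0.038], TCP at [0.469, 0.486, 0.219] pointing down, gripper open.
Joint ranges: [-2.83, 2.83], [-0.83, 2.19], [0.07, 2.5], [-1.14, 4.28], [0.01, 3], [-2.97, 2.97]. Speed limits (rad/s): [1.89, 1.89, 2.22, 3.14, 3.14, 3.14].

### API

Orientations are given as a unit quaternion [w, x, y, z].
In Python, from rig import sensors, optics, workorder gives the robot as it stands.
- The arm moves only by the tool arm_command, never from a script. Its argument "moves" is text: rows parted by semicolons, each of 7 numbers parted by spaces: the opening, from -1 (shut) to 1 (fully open), so that 0 is half open, then the shift along the world's x, y, z in cm, then the turn, a rotation vector about the world's x, y, z in degrees. In form: hand x y z rx ry rz; .... A call has 1 to 12 rows; each row is the pose to reach, as a shift and turn from the pose commanded when the call began; what a row does not reach only later rows make up. A row lasts 1/12 s, in which the tool goes at most 41.7 mm and 7.16 degrees, less where a joint would pass 70% of its speed; a pose out of reach is approached as far as the arm can. A call with a gripper value outside its range is refused whole. The fingers move at their own pace and stop on an object; "grip_force" is the grip in N (left out, the last holds). Time passes only in rows, so rows that repeat a pose let the fingers close. It gives the time, the measured TCP pose, the force, the opening and the grip force at its end, in the units of the state.
- sensors.get_state(): the state, without advancing time (a new reading comes with each control period).
- optics.get_image(name): name is "side" or "top" or "wrist"; returns a dict with "frame" (420x560x3 uint8, red, green, blue), "camera_matrix" (3x3 intrinsics, pixels), "k1" (the pictures are not rectified: a ray, as slopes to the right and down, at radius r is drawn at 1 + k1 r^2 times it, then the intrinsics apply), "R" (3x3) and "t" (3): a world point X has camera coordinates R X + t. Camera axes: x right, y down, z forward; pixel columns grow to the right and rows downward; lengths in m; the calibration is good to about 2 mm. A picture is of the moment at which its call begins. There is no depth.
- workorder.close_job(): hands the job in; it is judged then, once.
The state is a dict: "clock": time; "joint_pos": joint angles; "joint_vel": joint speeds; "joint_torque": joint torques, N m; "eef_pos": TCP position; "tool_rot": TCP orientation; "ft_force": force on the tool from outside, world axes, zero at the start; "ft_torque": the same for the moment, N m; "finger_gap": finger opening in m; "gripper_force": force on a finger pad.
Only numpy, scipy, OpenCV 4.12 (cv2) and the standard library are available. Lean on these libraries where they do the work, as an engineer would, in place of code of your own. Each camera call takes 0.05 s, during which the arm holds its last target. There are 200 camera calls.

### The job

Clamp the brass bushing that already stands in the round bayonet fixture: pick up the loose T-handled cap, lower it upright so that its two pins go down through the two slots of the fixture, and turn it clockwise (seen from above) until the ramps draw it down and hold it snug. Feel for it: a cap that still turns freely does not clamp, one that is forced crushes the bushing. Let go of the cap and leave the parts lying round about where they are.

Things in the scene. Friction and masses are not known exactly. Their poses are not given: they have to be found in the camera images.
- fixture: Fixed round steel fixture: flange of diameter 96 mm, 10 mm high, on it a pot of outer diameter 72 mm whose rim is 60 mm above the table. Origin: centre of the underside, z up; x runs along its two slots. In the pot stands a brass bushing. Pressing or clamping the cap in it with over 40 N (forces of cap on ramps, rim and bushing added up) is too much.
- fixture_mouth (a point): Centre of the fixture's mouth, level with the rim (60 mm up). The mouth is a round hole of diameter 44 mm with two opposite slots 12 mm wide, reaching 32 mm from the axis, along the fixture's +x and -x. Either pin of the cap fits either slot. Counter-clockwise of each slot (from above) a wall stops a pin under the rim.
- fixture_ramp (a point): Point on the +x slot's middle line, 25 mm from the axis, 53 mm up: where the ramps start. Clockwise of each slot (from above) the underside of the rim is a ramp: 53 mm up until 0.3 rad from the slot's middle, then falling 6.25 mm per rad for 1.5 rad. Greased steel, friction about 0.4: a tight cap stays tight when let go. A gripper that holds the cap must yield down with it, about 1.5 mm.
- fixture_seat (a point): On the axis, 40.25 mm up: mean height of the flat top (28 mm wide) of the bushing on its spring seat. A screw sets it up to 1.75 mm higher or lower each time; this is not reported (the point does not move). The spring gives 6 N/mm after a preload of 4 N, at most 6 mm. Proper clamping: 0.8 to 2.2 mm of spring travel, 9 to 17 N.
- cap: Loose steel cap with a black T handle, 66 mm high, 190 to 300 g, upright on the table. Origin: centre of the hub's underside, z up. Hub: diameter 41 mm, 32 mm high; two opposite round pins of diameter 8 mm reach 29 mm from the axis along +x and -x, their middles 6 mm above the underside. It is the same after half a turn.
- cap_handle (a point): Middle of the cap's handle bar, 58 mm above its underside. The bar is 100 mm long along the cap's x (parallel to the pins), 12 mm wide, 16 mm high, on a neck of diameter 12 mm above the hub (32 mm). Dropped in, the cap turns freely for about 0.42 to 1.0 rad from the slots until the pins meet the ramps; 0.25 rad more (1.5 mm of spring, about 0.08 to 0.2 N m) is snug.
- gear: Bystander: grey spur gear, diameter 51 mm, 20 mm high, lying between the task's things. Origin: centre of the underside.
- ring_gauge: Bystander: steel ring gauge, diameter 54 mm, 18 mm high. Origin: centre of the underside.
- gauge_block: Bystander: plain steel gauge block, 35 x 9 mm, 20 mm high. Origin: centre of the underside.
- steel_bushing: Bystander: small grey flanged bushing, diameter 23 mm, 16 mm high. Origin: centre of the underside.
- flange_part: Bystander: pale round flange with a hub, diameter 70 mm, 31 mm high. Origin: centre of the underside.
Things that resemble listed ones, but are neither listed nor needed, are in the scene too. What is shaped like the cap but red or turquoise is not meant.

How it is judged:
By the outcome, as a careful person would: the job done as asked, in the order asked, and still so for the second after the job is handed in, with the robot touching nothing.
It also fails if it takes over 64 s, if anything falls off the work surface, if the arm or the gripper's body presses on something with over 40 N, if the wrist force passes 120 N, or if a joint passes its speed limit or range.

## Working session

There is one attempt and no reset: what is moved stays moved. The work goes in short steps, Python scripts to look and compute and a tool call to move; the robot and the scene stay as the last step left them, time stands still between calls to the robot, and variables do not carry over. Pictures are saved under pics/ and viewed, at most 10 in all, crops included, and the job is handed in when it is done.

Besides the shell and the picture viewer there is one more tool, called after "Request:" by a JSON object that holds its "api" and its "payload". arm_command: Moves the arm, as the interface text tells. Its arguments: {"type":"object","properties":{"moves":{"type":"string"},"grip_force":{"type":"number"}},"required":["moves"]}

```bash
mkdir -p pics; cat > h.py <<'E'
import numpy as np, cv2
from rig import sensors, optics, workorder
def grab(n,name):
    d=optics.get_image(n); cv2.imwrite(f'pics/{name}.png',d['frame'][:,:,::-1]); 
    np.savez(f'pics/{name}.npz',**{k:np.array(v) for k,v in d.items()}); return d
def load(name): return dict(np.load(f'pics/{name}.npz'))
def ray(d,u,v):
    K=np.array(d['camera_matrix']);k1=float(d['k1']);p=np.array([(u-K[0,2])/K[0,0],(v-K[1,2])/K[1,1]])
    s=p.copy()
    for _ in range(20): s=p/(1+k1*(s@s))
    R=np.array(d['R']);t=np.array(d['t'])
    return -R.T@t, R.T@np.array([s[0],s[1],1])
def onz(d,u,v,z):
    o,r=ray(d,u,v); return o+r*(z-o[2])/r[2]
def proj(d,X):
    K=np.array(d['camera_matrix']);c=np.array(d['R'])@np.array(X)+np.array(d['t']);s=c[:2]/c[2]
    s=s*(1+float(d['k1'])*(s@s)); return np.array([K[0,0]*s[0]+K[0,2],K[1,1]*s[1]+K[1,2]])
E
python3 - <<'E'
from h import *
for n in ['top','side']:
    d=grab(n,n+'0'); print(n,np.round(d['camera_matrix'],1).tolist(),d['k1'],np.round(-np.array(d['R']).T@d['t'],3))
a=cv2.imread('pics/top0.png');b=cv2.imread('pics/side0.png')
s=sensors.get_state();print(s)
E
```

```text
top [[413.9, 0.0, 276.5], [0.0, 413.9, 205.4], [0.0, 0.0, 1.0]] -0.0622472968358856 [ 0.456 -0.012  1.216]
side [[386.5, 0.0, 273.2], [0.0, 386.5, 205.7], [0.0, 0.0, 1.0]] -0.04410714399345131 [ 0.074 -0.484  0.712]
{'clock': 0.1, 'joint_pos': array([ 7.65202646e-01,  1.16399419e-01,  1.44219928e+00,  1.81956707e-05,
        1.58400069e+00, -3.77881273e-02]), 'joint_vel': array([-5.27213474e-05, -6.44844655e-04, -1.45792648e-03, -8.74796088e-04,
       -1.98002487e-04, -1.25614461e-03]), 'joint_torque': array([ 1.45939925e-03, -7.22898173e+01, -6.23863721e+01,  7.81238987e-02,
        2.27842270e-02, -1.23944010e-04]), 'eef_pos': array([0.46868817, 0.48549295, 0.21800453]), 'tool_rot': array([-2.14329097e-04,  3.74541851e-01,  9.27209873e-01, -4.55545156e-04]), 'ft_force': array([-0.01583714, -0.23182356, -0.1016177 ]), 'ft_torque': array([ 0.04018472,  0.00171591, -0.02334082]), 'gripper_force': 0.0, 'finger_gap': 0.0934044193715789}
```

View pics/top0.png

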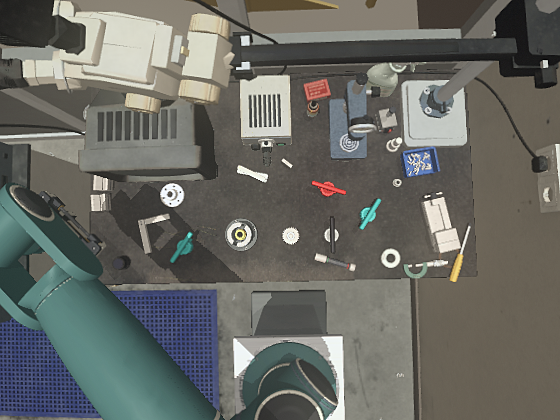

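View pics/side0.png

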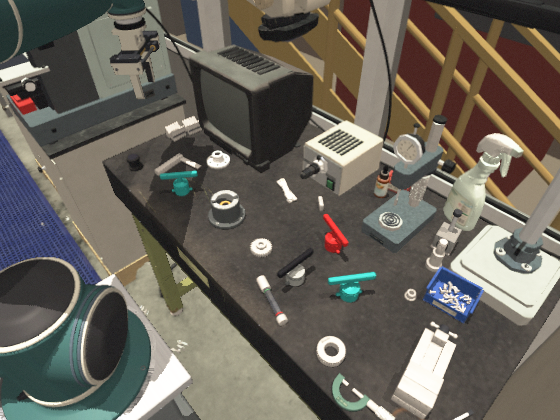

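Candidates for the cap in the top view: black handle (332,235), red (328,187), turquoise (370,213) and (182,247). Only the black one fits. The fixture is the pot at (240,235). I'll confirm both in one crop.

```bash
python3 - <<'E'
from h import *
a=cv2.imread('pics/top0.png')[205:275,215:355]
cv2.imwrite('pics/c0.png',np.clip(cv2.resize(a,None,fx=5.7,fy=5.7,interpolation=cv2.INTER_CUBIC).astype(float)*1.4,0,255).astype(np.uint8))
d=load('top0')
print(onz(d,240,234,.06),onz(d,332,235,.058))
E
```

```text
[0.4514228  0.12550989 0.06      ] [ 0.4424307  -0.13100437  0.058     ]
```

View pics/c0.png

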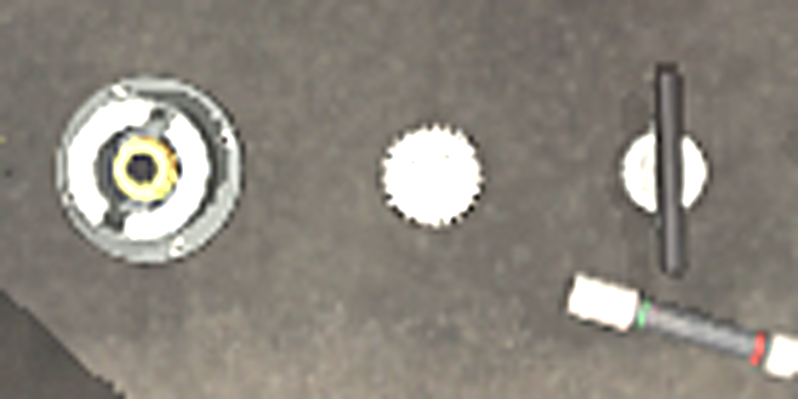

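The crop shows the black-handled cap with a white hub, its bar running (667,68)-(673,272). The fixture with the brass bushing has its slots at (163,118) and (115,220), about -25° from world x. Next I move over the fixture and use the wrist camera.

Request:
{"api": "arm_command", "payload": {"moves": "1 -0.5 -4 0.5 0 0 4; 1 -1 -8 1 0 0 8; 1 -1.5 -12 1.5 0 0 12; 1 -2 -16 2 0 0 16; 1 -2 -20 2 0 0 20; 1 -2 -24 2 0 0 24; 1 -2 -28 2 0 0 28; 1 -2 -32 2 0 0 32; 1 -2 -36 2 0 0 36; 1 -2 -36 2 0 0 42; 1 -2 -36 2 0 0 46; 1 -2 -36 2 0 0 46"}}

```text
clock: 1.1
eef_pos: [0.4488, 0.1248, 0.2386]
tool_rot: [0.0, -0.018, 1.0, 0.0]
ft_force: [-0.4, 0.1, 0.1]
finger_gap: 0.0926
gripper_force: 0.0
```

```bash
python3 - <<'E'
from h import *
s=sensors.get_state();print(s['clock'],s['eef_pos'],s['tool_rot'],s['joint_pos'],s['joint_vel'].max())
d=grab('wrist','w1');print(d['R'],-d['R'].T@d['t'],d['k1'],proj(d,[.4514,.1255,.06]))
E
```

```text
1.1 [0.44880082 0.12483919 0.23857603] [ 2.25209730e-05 -1.84758028e-02  9.99829308e-01  1.98523643e-06] [ 2.16539261e-01 -3.55210032e-01  1.83976698e+00 -4.98857416e-06
  1.65699077e+00 -1.39121120e+00] 0.14756266842557997
[[-3.58325238e-02  9.99357778e-01 -2.50563786e-04]
 [ 9.54205828e-01  3.42880860e-02  2.97179348e-01]
 [ 2.96997084e-01  1.04095966e-02 -9.54821644e-01]] [0.36473863 0.12023587 0.40413518] -0.001543105598435744 [283.22972949 190.88530753]
```

View pics/w1.png

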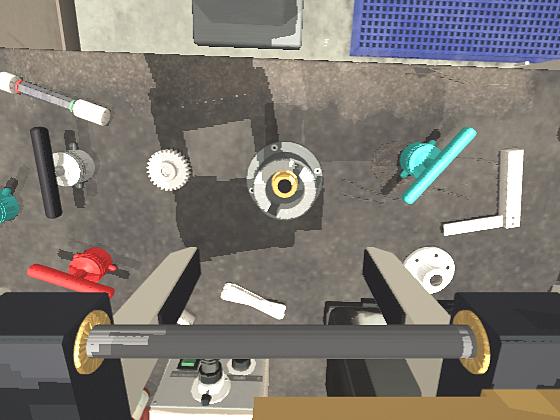

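The wrist view shows the fixture at (284,181), its slots toward (296,162) and (274,205), and the black cap's bar from (38,128) to (54,217). I'll measure both.

```bash
cat > m.py <<'E'
from h import *
import sys
def circ(P):
    A=np.c_[P,np.ones(len(P))];c=np.linalg.lstsq(A,(P**2).sum(1),rcond=None)[0];x=c[:2]/2;return x,np.sqrt(c[2]+x@x)
def robust(P):
    for _ in range(6):
        x,r=circ(P);e=abs(np.hypot(*(P-x).T)-r);P=P[e<max(2*np.median(e),.0004)]
    return x,r,len(P)
def polar(d,c,z,ra,n=180):
    "grey profile samples [angle,radius] on plane z around c"
    g=cv2.GaussianBlur(cv2.cvtColor(d['frame'],cv2.COLOR_RGB2GRAY),(0,0),.6).astype(np.float32)
    th=np.arange(n)*2*np.pi/n
    uv=np.array([[proj(d,[c[0]+r*np.cos(t),c[1]+r*np.sin(t),z]) for r in ra] for t in th],np.float32)
    return th,cv2.remap(g,uv[...,0],uv[...,1],cv2.INTER_LINEAR)
def edge(d,c,z,lo,hi,sign):
    for _ in range(3):
        ra=np.arange(lo,hi,.0002);th,G=polar(d,c,z,ra)
        D=np.gradient(G,axis=1)*sign;i=D.argmax(1);ok=D.max(1)>2
        P=np.c_[c[0]+ra[i]*np.cos(th),c[1]+ra[i]*np.sin(th)][ok];x,r,n=robust(P);c=x
    return x,r,n
E
python3 - <<'E'
from m import *
for nm in ['w1','top0']:
    d=load(nm);h=cv2.cvtColor(d['frame'],cv2.COLOR_RGB2HSV)
    u,v=proj(d,[.4514,.1255,.05]).astype(int);o=np.array([u-25,v-25])
    m=cv2.inRange(h[v-25:v+25,u-25:u+25],(15,90,80),(35,255,255))
    (cx,cy),r=cv2.minEnclosingCircle(cv2.findNonZero(m))
    print(nm,'brass',onz(d,cx+o[0],cy+o[1],.04025),r,(m>0).sum())
    c=[.4514,.1255]
    print('pot outer',edge(d,c,.06,.031,.040,-1)); print('mouth',edge(d,c,.06,.018,.026,1)); print('flange',edge(d,c,.01,.044,.053,-1))
d=load('w1'); c=edge(d,[.4514,.1255],.06,.031,.040,-1)[0]
th,G=polar(d,c,.06,np.arange(.025,.0305,.0005),360);p=G.mean(1);print('slot min deg',np.where(p<np.percentile(p,16))[0], np.percentile(p,[5,16,50]))
g=cv2.cvtColor(d['frame'],cv2.COLOR_RGB2GRAY)[110:235,15:80];m=(g<45).astype(np.uint8)
n,l,s,cc=cv2.connectedComponentsWithStats(m);k=1+s[1:,4].argmax();ys,xs=np.where(l==k);pts=np.c_[xs+15,ys+110].astype(np.float32)
b=cv2.minAreaRect(pts);print(b);q=cv2.boxPoints(b);q=np.array([onz(d,*x,.060)[:2] for x in q]);print(q,q.mean(0))
a=d['frame'][120:240,200:360,::-1];cv2.imwrite('pics/c1.png',cv2.resize(a,None,fx=4.5,fy=4.5,interpolation=cv2.INTER_CUBIC))
E
```

```text
w1 brass [0.44717293 0.12680553 0.04025   ] 14.040946960449219 405
pot outer (array([0.44917082, 0.1270521 ]), np.float64(0.034415042153327774), 102)
mouth (array([0.45017116, 0.12698437]), np.float64(0.021642334097314503), 88)
flange (array([0.45002348, 0.12690044]), np.float64(0.04737737011354892), 84)
top0 brass [0.4503244  0.12787943 0.04025   ] 5.527859210968018 54
pot outer (array([0.45077511, 0.12887561]), np.float64(0.03408200651229189), 67)
mouth (array([0.45047108, 0.1294214 ]), np.float64(0.021916246212543594), 83)
flange (array([0.45060125, 0.12962419]), np.float64(0.046911426174123964), 73)
slot min deg [143 144 145 146 147 148 149 150 151 152 153 154 155 156 157 158 159 160
 161 162 177 178 186 187 188 189 214 215 225 226 227 228 237 322 323 324
 325 326 327 328 329 330 331 332 333 334 335 336 337 338 339 340 341 342
 343 344 345 346] [ 96.41313782 180.61296875 232.05779266]
((50.55882263183594, 170.7646942138672), (92.19544219970703, 11.388849258422852), 77.47119140625)
[[ 0.39223493 -0.13525842]
 [ 0.38931771 -0.1232237 ]
 [ 0.48766127 -0.11847204]
 [ 0.49108018 -0.13155059]] [ 0.44007352 -0.12712619]
```

View pics/c1.png

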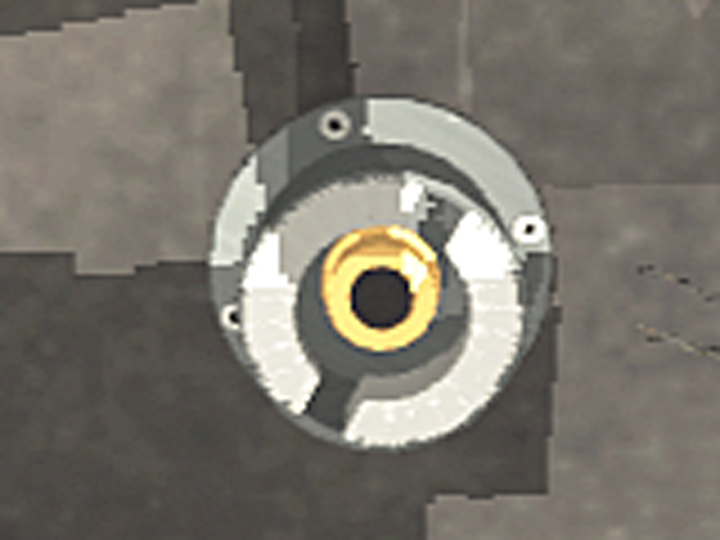

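The crop shows the fixture clearly, with slots at about -26.5° and centre about (0.450, 0.127). The cap bar centre is at about (0.440, -0.128), angled about 2.3°. The tool yaw already matches that, so I go to grasp it.

Request:
{"api": "arm_command", "payload": {"moves": "1 0 -4 0 0 0 0; 1 -0.4 -8 0 0 0 0; 1 -0.8 -12 0 0 0 0; 1 -0.8 -16 0 0 0 0; 1 -0.8 -20 0 0 0 0; 1 -0.8 -24 -1 0 0 0; 1 -0.8 -25.4 -5 0 0 0; 1 -0.8 -25.4 -9 0 0 0; 1 -0.8 -25.4 -13 0 0 0; 1 -0.8 -25.4 -17 0 0 0; 1 -0.8 -25.4 -19 0 0 0; 1 -0.8 -25.4 -19.9 0 0 0"}}

```text
clock: 2.15
eef_pos: [0.4392, -0.1274, 0.0359]
tool_rot: [-0.002, -0.017, 1.0, 0.001]
ft_force: [0.2, 0.4, -0.1]
finger_gap: 0.0929
gripper_force: 0.0
```

Request:
{"api": "arm_command", "payload": {"moves": "-1 0 0 0 0 0 0; -1 0 0 0 0 0 0; -1 0 0 0 0 0 0; -1 0 0 0 0 0 0; -1 0 0 0 0 0 0; -1 0 0 0 0 0 0; -1 0 0 0 0 0 0; -1 0 0 0 0 0 0; -1 0 0 0 0 0 0; -1 0 0 0 0 0 0", "grip_force": 25}}

```text
clock: 2.98
eef_pos: [0.4408, -0.1284, 0.0397]
tool_rot: [0.0, -0.017, 1.0, -0.0]
ft_force: [-0.3, 0.0, 0.5]
finger_gap: 0.0309
gripper_force: 0.0
```

Request:
{"api": "arm_command", "payload": {"moves": "-1 0 0 0 0 0 0; -1 0 0 0 0 0 0; -1 0 0 0 0 0 0; -1 0 0 0 0 0 0; -1 0 0 0 0 0 0; -1 0 0 0 0 0 0"}}

```text
clock: 3.48
eef_pos: [0.4407, -0.1283, 0.0394]
tool_rot: [-0.0, -0.018, 1.0, 0.0]
ft_force: [0.2, 0.1, -2.5]
finger_gap: 0.0121
gripper_force: 25.0
```

```bash
python3 -c "
from h import *
s=sensors.get_state();print(s['clock'],s['eef_pos'],s['ft_force'],s['finger_gap'],s['gripper_force'])"
```

```text
3.4833 [ 0.44065004 -0.12828281  0.0393954 ] [ 0.23702999  0.0865364  -2.52371588] 0.01209301522682276 24.997453093528748
```

Request:
{"api": "arm_command", "payload": {"moves": "-1 0 0 3 0 0 0; -1 0 0 6 0 0 0; -1 0 1 8.5 0 0 0; -1 0.2 4 8.5 0 0 -4; -1 0.4 8 8.5 0 0 -8; -1 0.6 12 8.5 0 0 -12; -1 0.9 16 8.5 0 0 -16; -1 0.9 20 8.5 0 0 -20; -1 0.9 23 8.5 0 0 -24; -1 0.9 25 8.5 0 0 -28.6; -1 0.9 25.6 8.5 0 0 -28.6; -1 0.9 25.6 8.5 0 0 -28.6", "grip_force": 30}}

```text
clock: 4.48
eef_pos: [0.4496, 0.1287, 0.1244]
tool_rot: [-0.0, 0.228, 0.974, -0.0]
ft_force: [0.9, 0.3, -2.6]
finger_gap: 0.0119
gripper_force: 30.0
```

Request:
{"api": "arm_command", "payload": {"moves": "-1 0 0 0 0 0 0; -1 0 0 0 0 0 0; -1 0 0 0 0 0 0"}}

```text
clock: 4.73
eef_pos: [0.45, 0.1266, 0.1246]
tool_rot: [0.0, 0.23, 0.973, -0.0]
ft_force: [-0.6, -0.1, -3.0]
finger_gap: 0.0117
gripper_force: 30.0
```

```bash
python3 - <<'E'
from h import *
s=sensors.get_state();print(s['clock'],s['eef_pos'],s['tool_rot'],s['ft_force'],s['ft_torque'],s['finger_gap'],s['joint_pos'])
d=grab('wrist','w2')
a=d['frame'][:,:,::-1];cv2.imwrite('pics/w2b.png',cv2.resize(a,(800,600),interpolation=cv2.INTER_CUBIC))
grab('side','s2');grab('top','t2')
p=np.array(s['eef_pos'])
print(proj(d,p),proj(d,p-[0,0,.039]))
E
```

```text
4.7333 [0.44996058 0.12657343 0.12464793] [ 3.05515760e-05  2.30222114e-01  9.73138105e-01 -8.24678263e-05] [-0.57776774 -0.07480369 -2.98671567] [ 0.0078699   0.00540722 -0.00041421] 0.011691061750711015 [ 2.19744794e-01 -3.11971780e-01  1.99129037e+00 -1.76094534e-04
  1.46229114e+00 -8.86420617e-01]
[284.46300507 261.831248  ] [283.96112858 235.86678941]
```

View pics/w2b.png

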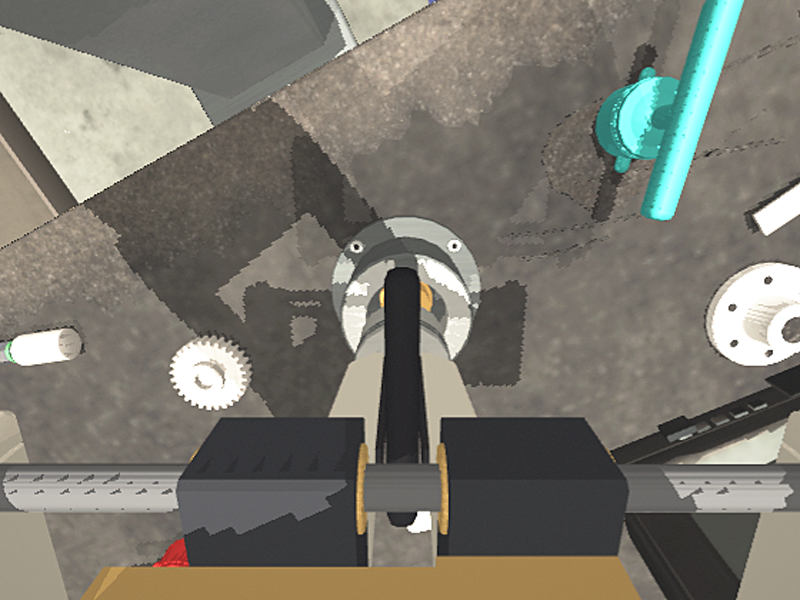

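The wrist view shows the bar over the fixture, with its near end at (281,188) and far end at (282,367) in original pixels, and the flange circle visible behind it. I'll measure cap against fixture within this one view.

```bash
python3 - <<'E'
from m import *
d=load('w2');p=np.array([.44996,.12657,.12465]);a=np.deg2rad(2*np.degrees(np.arctan2(.97314,.23022))-90) # tool y dir - 
ty=np.array([2*.23022*.97314,2*.97314**2-1]);bx=np.array([ty[1],-ty[0]]);print('bar deg',np.degrees(np.arctan2(bx[1],bx[0])))
# bar: dark pixels between rows
g=cv2.cvtColor(d['frame'],cv2.COLOR_RGB2GRAY)
for v in [195,205,215,225,235]:
    xs=np.where(g[v,262:302]<50)[0]+262
    if len(xs): print(v,xs.min(),xs.max(),end=' | ')
print()
col=g[170:200,279:284].mean(1);print('near end rows',[(170+i,int(c)) for i,c in enumerate(col)][8:28:1])
for s in (-1,1):
  for z in (.011,.027): 
    e=p+np.r_[s*.05*bx,z];print('end',s,z,proj(d,e))
u0=[onz(d,u,205,p[2]+.027) for u in (282,)]
# lateral of bar axis vs TCP, in world (along ty)
for v in (200,215,230):
    xs=np.where(g[v,262:302]<50)[0]+262
    w=onz(d,(xs.min()+xs.max()+0)/2,v,p[2]+.027);print('bar lateral mm',1e3*(w[:2]-p[:2])@ty)
for c0 in ([.4497,.127],):
    print('flange',edge(d,c0,.01,.044,.053,-1))
    x=edge(d,c0,.01,.044,.053,-1)[0]
    print('rel TCP: along bar %.2f lateral %.2f mm'%tuple(1e3*np.array([(x-p[:2])@bx,(x-p[:2])@ty])))
S=cv2.imread('pics/side0.png');S2=cv2.imread('pics/s2.png')
ds=load('s2');u,v=proj(ds,p-[0,0,.04]).astype(int);print(u,v)
cv2.imwrite('pics/c2.png',cv2.resize(S2[v-60:v+60,u-70:u+70],None,fx=5,fy=5,interpolation=cv2.INTER_CUBIC))
print(u-70,v-60)
E
```

```text
bar deg -26.619942589309925
195 269 292 | 205 269 293 | 215 269 293 | 225 270 292 | 235 269 292 | 
near end rows [(178, 105), (179, 100), (180, 96), (181, 93), (182, 89), (183, 96), (184, 96), (185, 97), (186, 106), (187, 23), (188, 32), (189, 34), (190, 36), (191, 37), (192, 35), (193, 38), (194, 39), (195, 40), (196, 41), (197, 40)]
end -1 0.011 [284.84950935 179.70471556]
end -1 0.027 [285.2097808  187.36973395]
end 1 0.011 [284.45871319 348.0977572 ]
end 1 0.027 [284.72158896 369.37867459]
bar lateral mm -1.8704675903132086
bar lateral mm -1.8796182339127534
bar lateral mm -2.1196523512911685
flange (array([0.44976699, 0.12714589]), np.float64(0.047231510165328075), 75)
rel TCP: along bar -0.43 lateral 0.43 mm
224 191
154 131
```

View pics/c2.png

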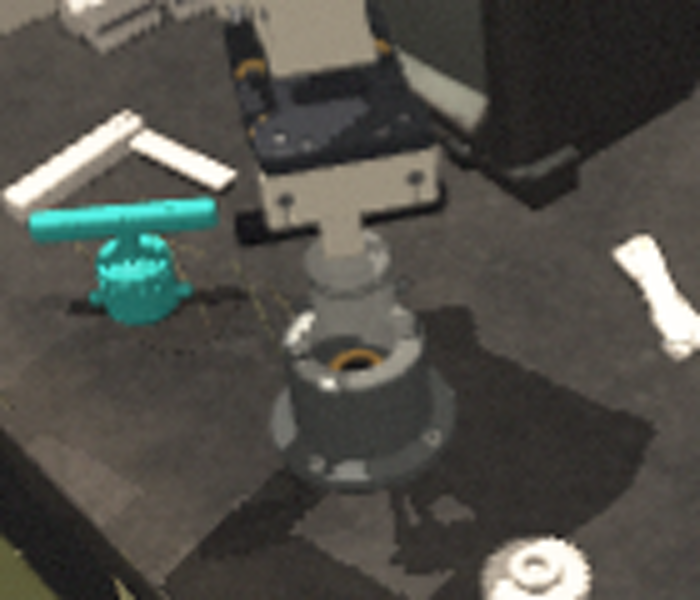

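The side crop shows the hub above the mouth: hub edges at crop x≈305-390 near row 265, pot edges at x≈287-427 near row 380. I'll check these against projections.

```bash
python3 - <<'E'
from m import *
d=load('s2');p=np.array([.44996,.12657,.12465])
print('hub axis pred at z',[(z,proj(d,[p[0],p[1],z]).round(1)) for z in (.0855,.1175)],'meas u 223.5 at v 184')
g=cv2.cvtColor(d['frame'],cv2.COLOR_RGB2GRAY)
for v in (184,188,190,207,209,211): print(v,g[v,205:250].tolist())
for c in ([.4498,.1271],[.4508,.1292],[.4508,.1285]):
  print(c,[proj(d,[*c,z]).round(1) for z in (.03,.06)])
print('mouth/pot/flange side', edge(d,[.4505,.128],.06,.031,.040,-1),edge(d,[.4505,.128],.01,.044,.053,-1))
E
```

```text
hub axis pred at z [(0.0855, array([224.1, 191.7])), (0.1175, array([222.7, 181.7]))] meas u 223.5 at v 184
184 [78, 78, 74, 72, 72, 73, 77, 78, 78, 83, 101, 112, 110, 114, 119, 121, 123, 119, 122, 122, 121, 120, 115, 122, 150, 135, 97, 79, 80, 79, 78, 75, 77, 74, 75, 80, 80, 75, 78, 78, 77, 80, 82, 80, 81]
188 [80, 76, 73, 77, 72, 75, 74, 75, 77, 77, 76, 75, 84, 88, 90, 106, 113, 115, 115, 114, 102, 92, 88, 83, 86, 91, 98, 96, 77, 76, 74, 75, 83, 86, 85, 85, 85, 82, 81, 81, 85, 83, 82, 80, 75]
190 [68, 65, 68, 70, 85, 71, 61, 67, 67, 65, 72, 91, 103, 102, 94, 86, 88, 85, 88, 88, 92, 94, 107, 108, 114, 112, 104, 96, 77, 76, 76, 77, 79, 81, 84, 84, 87, 82, 78, 85, 87, 83, 80, 81, 79]
207 [68, 70, 69, 66, 67, 65, 58, 55, 58, 57, 71, 85, 113, 184, 235, 218, 113, 112, 124, 150, 149, 149, 149, 143, 119, 107, 85, 72, 62, 60, 59, 56, 54, 55, 62, 71, 75, 71, 58, 52, 50, 51, 52, 52, 52]
209 [68, 61, 64, 67, 70, 89, 95, 52, 55, 54, 56, 60, 61, 78, 87, 93, 90, 68, 70, 75, 76, 73, 67, 61, 65, 58, 61, 59, 59, 61, 55, 59, 56, 54, 55, 69, 79, 73, 79, 82, 51, 50, 44, 50, 47]
211 [67, 69, 68, 75, 98, 110, 102, 61, 53, 57, 59, 58, 56, 56, 60, 59, 61, 63, 59, 56, 62, 61, 63, 60, 60, 62, 62, 60, 61, 60, 59, 58, 54, 55, 56, 64, 78, 78, 75, 68, 55, 49, 51, 49, 49]
[0.4498, 0.1271] [array([226.2, 208. ]), array([225. , 199.3])]
[0.4508, 0.1292] [array([226. , 207.3]), array([224.8, 198.7])]
[0.4508, 0.1285] [array([226.2, 207.5]), array([225. , 198.8])]
mouth/pot/flange side (array([0.44982693, 0.12973225]), np.float64(0.03374899233251842), 70) (array([0.45116945, 0.13395446]), np.float64(0.05119275778099565), 10)
```

Request:
{"api": "arm_command", "payload": {"moves": "-1 0.05 0.25 0 0 0 0; -1 0.05 0.25 -0.6 0 0 0; -1 0.05 0.25 -1.2 0 0 0; -1 0.05 0.25 -1.8 0 0 0; -1 0.05 0.25 -2.1 0 0 0; -1 0.05 0.25 -2.1 0 0 0; -1 0.05 0.25 -2.1 0 0 0; -1 0.05 0.25 -2.1 0 0 0"}}

```text
clock: 5.55
eef_pos: [0.4504, 0.1302, 0.1038]
tool_rot: [0.0, 0.23, 0.973, 0.0]
ft_force: [0.1, -0.5, -2.9]
finger_gap: 0.0115
gripper_force: 30.0
```

Request:
{"api": "arm_command", "payload": {"moves": "-1 0 0 -0.1 0 0 0; -1 0 0 -0.2 0 0 0; -1 0 0 -0.3 0 0 0; -1 0 0 -0.4 0 0 0; -1 0 0 -0.4 0 0 0"}}

```text
clock: 5.97
eef_pos: [0.4502, 0.1301, 0.0994]
tool_rot: [-0.0, 0.23, 0.973, -0.0]
ft_force: [0.2, -0.4, -3.1]
finger_gap: 0.0117
gripper_force: 30.0
```

```bash
python3 - <<'E'
from m import *
s=sensors.get_state();print(s['clock'],s['eef_pos'],s['tool_rot'],s['ft_force'],s['ft_torque'])
E
```

```text
5.9667 [0.45023486 0.13009193 0.09938067] [-1.36371999e-04  2.29994039e-01  9.73192025e-01 -7.19931438e-05] [ 0.16647914 -0.44928116 -3.06598544] [0.00806192 0.02562376 0.04403313]
```

Request:
{"api": "arm_command", "payload": {"moves": "-1 0.03 -0.1 0 0 0 0; -1 0.03 -0.1 0 0 0 0; -1 0.03 -0.1 -0.1 0 0 0; -1 0.03 -0.1 -0.2 0 0 0; -1 0.03 -0.1 -0.3 0 0 0; -1 0.03 -0.1 -0.3 0 0 0"}}

```text
clock: 6.47
eef_pos: [0.4505, 0.1291, 0.0964]
tool_rot: [-0.0, 0.23, 0.973, -0.0]
ft_force: [0.1, 0.6, -3.0]
finger_gap: 0.0115
gripper_force: 30.0
```

Request:
{"api": "arm_command", "payload": {"moves": "-1 0 0 -0.1 0 0 0; -1 0 0 -0.2 0 0 0; -1 0 0 -0.2 0 0 0"}}

```text
clock: 6.72
eef_pos: [0.4506, 0.1291, 0.0944]
tool_rot: [-0.0, 0.23, 0.973, -0.0]
ft_force: [-0.2, -0.5, -3.1]
finger_gap: 0.0119
gripper_force: 30.0
```

It's entering freely. I'll continue down to about 43 mm and then feel for the bushing.

Request:
{"api": "arm_command", "payload": {"moves": "-1 0 0 -0.15 0 0 0; -1 0 0 -0.3 0 0 0; -1 0 0 -0.45 0 0 0; -1 0 0 -0.6 0 0 0; -1 0 0 -0.6 0 0 0"}}

```text
clock: 7.13
eef_pos: [0.4505, 0.1291, 0.0882]
tool_rot: [-0.0, 0.23, 0.973, -0.0]
ft_force: [0.3, 0.0, -3.1]
finger_gap: 0.0118
gripper_force: 30.0
```

Request:
{"api": "arm_command", "payload": {"moves": "-1 0 0 -0.15 0 0 0; -1 0 0 -0.3 0 0 0; -1 0 0 -0.45 0 0 0; -1 0 0 -0.55 0 0 0; -1 0 0 -0.55 0 0 0; -1 0 0 -0.55 0 0 0"}}

```text
clock: 7.63
eef_pos: [0.4506, 0.1291, 0.0831]
tool_rot: [-0.0, 0.23, 0.973, -0.0]
ft_force: [-1.7, -0.2, -2.5]
finger_gap: 0.0121
gripper_force: 30.0
```

Request:
{"api": "arm_command", "payload": {"moves": "-1 0 0 -0.05 0 0 0; -1 0 0 -0.1 0 0 0; -1 0 0 -0.1 0 0 0; -1 0 0 -0.1 0 0 0"}}

```text
clock: 7.97
eef_pos: [0.4506, 0.1291, 0.0821]
tool_rot: [-0.0, 0.23, 0.973, -0.0]
ft_force: [-0.9, -0.0, -3.1]
finger_gap: 0.0117
gripper_force: 30.0
```

Request:
{"api": "arm_command", "payload": {"moves": "-1 0 0 -0.05 0 0 0; -1 0 0 -0.05 0 0 0; -1 0 0 -0.05 0 0 0"}}

```text
clock: 8.22
eef_pos: [0.4506, 0.1291, 0.0816]
tool_rot: [0.0, 0.23, 0.973, 0.0]
ft_force: [-1.7, -0.1, -2.0]
finger_gap: 0.0115
gripper_force: 30.0
```

Request:
{"api": "arm_command", "payload": {"moves": "-1 0 0 -0.05 0 0 0; -1 0 0 -0.05 0 0 0; -1 0 0 -0.05 0 0 0"}}

```text
clock: 8.47
eef_pos: [0.4506, 0.1291, 0.0811]
tool_rot: [0.0, 0.23, 0.973, -0.0]
ft_force: [-0.8, -0.3, -1.9]
finger_gap: 0.0117
gripper_force: 30.0
```

Request:
{"api": "arm_command", "payload": {"moves": "-1 -0.03 0 -0.05 0 0 0; -1 -0.03 0 -0.05 0 0 0; -1 -0.03 0 -0.05 0 0 0"}}

```text
clock: 8.72
eef_pos: [0.4505, 0.1292, 0.0809]
tool_rot: [0.0, 0.23, 0.973, 0.0]
ft_force: [-1.6, 0.1, 1.2]
finger_gap: 0.0118
gripper_force: 30.0
```

Request:
{"api": "arm_command", "payload": {"moves": "-1 0 0 -0.05 0 0 0; -1 0 0 -0.05 0 0 0; -1 0 0 -0.05 0 0 0"}}

```text
clock: 8.97
eef_pos: [0.4505, 0.1292, 0.0804]
tool_rot: [0.0, 0.23, 0.973, 0.0]
ft_force: [-0.9, 0.0, 3.7]
finger_gap: 0.0118
gripper_force: 30.0
```

Request:
{"api": "arm_command", "payload": {"moves": "-1 0 0 -0.05 0 0 0; -1 0 0 -0.05 0 0 0; -1 0 0 -0.05 0 0 0"}}

```text
clock: 9.22
eef_pos: [0.4505, 0.1292, 0.08]
tool_rot: [0.0, 0.23, 0.973, 0.0]
ft_force: [-2.7, 0.5, 6.7]
finger_gap: 0.0116
gripper_force: 30.0
```

The bushing meets the cap at TCP z≈0.081, so its top is at about 41.6 mm. First ramp contact is expected near 28° and snug near 42°. I back off a little and turn clockwise.

Request:
{"api": "arm_command", "payload": {"moves": "-1 -0.03 0 0.06 0 0 0; -1 -0.03 0 0.06 0 0 -3; -1 -0.03 0 0.06 0 0 -6; -1 -0.03 0 0.06 0 0 -9; -1 -0.03 0 0.06 0 0 -12; -1 -0.03 0 0.06 0 0 -15; -1 -0.03 0 0.06 0 0 -18; -1 -0.03 0 0.06 0 0 -20; -1 -0.03 0 0.06 0 0 -20; -1 -0.03 0 0.06 0 0 -20"}}

```text
clock: 10.05
eef_pos: [0.4503, 0.1292, 0.0804]
tool_rot: [0.0, 0.395, 0.919, 0.0]
ft_force: [0.8, 0.2, 4.2]
finger_gap: 0.012
gripper_force: 30.0
```

```bash
cat > st.py <<'E'
from h import *
s=sensors.get_state();q=s['tool_rot'];print(s['clock'],s['eef_pos'].round(4),'bar',round(2*np.degrees(np.arctan2(q[2],q[1]))-180,2),s['ft_force'].round(2),s['ft_torque'].round(3),s['joint_pos'][5])
E
python3 st.py
```

```text
10.05 [0.4503 0.1292 0.0804] bar -46.52 [0.76 0.21 4.21] [ 0.034 -0.235  0.01 ] -0.5339328303273752
```

Request:
{"api": "arm_command", "payload": {"moves": "-1 0 0 0 0 0 -2; -1 0 0 0 0 0 -4; -1 0 0 0 0 0 -6; -1 0 0 0 0 0 -8; -1 0 0 0 0 0 -8; -1 0 0 0 0 0 -8"}}

```text
clock: 10.55
eef_pos: [0.4502, 0.1291, 0.0804]
tool_rot: [0.0, 0.458, 0.889, 0.0]
ft_force: [0.0, 1.6, 3.9]
finger_gap: 0.0116
gripper_force: 30.0
```

```bash
python3 st.py
```

```text
10.55 [0.4502 0.1291 0.0804] bar -54.48 [0.01 1.6  3.93] [ 0.003 -0.119  0.034] -0.3950607202641194
```

Request:
{"api": "arm_command", "payload": {"moves": "-1 0 0 0 0 0 -2; -1 0 0 0 0 0 -4; -1 0 0 0 0 0 -4; -1 0 0 0 0 0 -4"}}

```text
clock: 10.88
eef_pos: [0.4501, 0.1291, 0.0803]
tool_rot: [0.0, 0.488, 0.873, 0.0]
ft_force: [0.4, 0.8, 4.7]
finger_gap: 0.012
gripper_force: 30.0
```

```bash
python3 st.py
```

```text
10.8833 [0.4501 0.1291 0.0803] bar -58.46 [0.43 0.78 4.7 ] [ 0.066 -0.104 -0.036] -0.32553169593663345
```

Request:
{"api": "arm_command", "payload": {"moves": "-1 0 0 0 0 0 -2; -1 0 0 -0.02 0 0 -4; -1 0 0 -0.02 0 0 -4; -1 0 0 -0.02 0 0 -4"}}

```text
clock: 11.22
eef_pos: [0.4501, 0.1291, 0.08]
tool_rot: [0.0, 0.518, 0.855, 0.0]
ft_force: [1.1, 0.6, 2.3]
finger_gap: 0.0122
gripper_force: 30.0
```

```bash
python3 st.py
```

```text
11.2167 [0.4501 0.1291 0.08  ] bar -62.45 [1.12 0.57 2.3 ] [ 0.131 -0.329 -0.003] -0.25581756982130244
```

Request:
{"api": "arm_command", "payload": {"moves": "-1 0 0 -0.01 0 0 -2; -1 0 0 -0.03 0 0 -4; -1 0 0 -0.03 0 0 -4; -1 0 0 -0.03 0 0 -4"}}

```text
clock: 11.55
eef_pos: [0.4501, 0.1291, 0.0797]
tool_rot: [0.0, 0.548, 0.837, 0.0]
ft_force: [2.5, 1.9, 1.5]
finger_gap: 0.0116
gripper_force: 30.0
```

```bash
python3 st.py
```

```text
11.55 [0.4501 0.1291 0.0797] bar -66.46 [2.49 1.89 1.54] [ 0.24  -0.49  -0.014] -0.18601443016791538
```

Request:
{"api": "arm_command", "payload": {"moves": "-1 0.03 0.02 0 0 0 0; -1 0.03 0.02 -0.02 0 0 -2; -1 0.03 0.02 -0.04 0 0 -4; -1 0.03 0.02 -0.04 0 0 -4; -1 0.03 0.02 -0.04 0 0 -4", "grip_force": 45}}

```text
clock: 11.97
eef_pos: [0.4502, 0.1293, 0.0793]
tool_rot: [-0.0, 0.577, 0.817, -0.0]
ft_force: [1.6, -0.5, 1.0]
finger_gap: 0.0116
gripper_force: 45.0
```

```bash
python3 - <<'E'
from h import *
exec(open('st.py').read())
print(s['finger_gap'],s['joint_torque'].round(3))
d=grab('wrist','w3')
g=cv2.cvtColor(d['frame'],cv2.COLOR_RGB2GRAY)
for v in (200,210,220,230,345,355):
    xs=np.where(g[v,255:312]<50)[0]+255; print(v,xs.min(),xs.max())
E
```

```text
11.9667 [0.4502 0.1293 0.0793] bar -70.48 [ 1.62 -0.54  0.97] [ 0.069 -0.276  0.062] -0.11554685915083392
0.011600132647273437 [-8.0000e-02 -3.5559e+01 -5.7957e+01  3.4000e-02  4.8500e-01  3.6100e-01]
200 269 293
210 269 292
220 269 292
230 270 292Traceback (most recent call last):
  File "<stdin>", line 7, in <module>
    return umr_minimum(a, axis, None, out, keepdims, initial, where)
ValueError: zero-size array to reduction operation minimum which has no identity
```

Request:
{"api": "arm_command", "payload": {"moves": "-1 0 0 0.03 0 0 0; -1 0 0 0.03 0 0 0; -1 0 0 0.03 0 0 0"}}

```text
clock: 12.27
eef_pos: [0.4502, 0.1293, 0.0793]
tool_rot: [-0.0, 0.578, 0.816, -0.0]
ft_force: [2.3, -0.6, -3.8]
finger_gap: 0.0117
gripper_force: 45.0
```

```bash
python3 st.py; python3 -c "
from h import *
print(sensors.get_state()['joint_torque'].round(3))"
```

```text
12.2667 [0.4502 0.1293 0.0793] bar -70.56 [ 2.31 -0.59 -3.79] [ 0.087 -0.525  0.04 ] -0.1141622621076893
[ 5.5000e-02 -3.7658e+01 -6.0134e+01  1.1600e-01  8.3700e-01  2.8000e-02]
```

Request:
{"api": "arm_command", "payload": {"moves": "-1 0 0 0.03 0 0 0; -1 0 0 0.03 0 0 0; -1 0 0 0.03 0 0 0"}}

```text
clock: 12.52
eef_pos: [0.4501, 0.1292, 0.0794]
tool_rot: [-0.0, 0.578, 0.816, -0.0]
ft_force: [4.9, 0.5, -9.5]
finger_gap: 0.0115
gripper_force: 45.0
```

```bash
python3 st.py; python3 -c "
from h import *
print(sensors.get_state()['joint_torque'].round(3))"
```

```text
12.5167 [0.4501 0.1292 0.0794] bar -70.58 [ 4.87  0.47 -9.46] [ 0.042 -0.838  0.087] -0.1137008003246062
[ 2.7100e-01 -4.0477e+01 -6.3128e+01  2.2000e-01  1.2770e+00  5.6000e-02]
```

The ramp holds the cap rigidly: pulling up 0.6 mm didn't raise it. The spring travel is about 1.6 mm, or about 14 N, which is snug. I unload and let go.

Request:
{"api": "arm_command", "payload": {"moves": "-1 0.02 0 -0.03 0 0 0; -1 0.02 0 -0.03 0 0 0; -0.7 0.02 0 -0.03 0 0 0; -0.5 0.02 0 -0.03 0 0 0; -0.3 0.02 0 -0.03 0 0 0; -0.3 0.02 0 -0.03 0 0 0; -0.3 0.02 0 -0.03 0 0 0; -0.3 0.02 0 -0.03 0 0 0"}}

```text
clock: 13.18
eef_pos: [0.4506, 0.1293, 0.0798]
tool_rot: [0.0, 0.578, 0.816, 0.0]
ft_force: [0.2, -0.3, -0.1]
finger_gap: 0.0321
gripper_force: 0.0
```

```bash
python3 st.py; python3 -c "
from h import *
print(sensors.get_state()['finger_gap'])"
```

```text
13.1833 [0.4506 0.1293 0.0798] bar -70.59 [ 0.19 -0.28 -0.13] [-0.067  0.055  0.026] -0.11366038809630263
0.03211116664977536
```

Request:
{"api": "arm_command", "payload": {"moves": "-0.3 0 0 1 0 0 0; -0.3 0 0 3 0 0 0; -0.3 0 0 6 0 0 0; -0.3 0 0 10 0 0 0; -0.3 -1 0 13 0 0 0; -0.3 -3 0 15 0 0 0; -0.3 -3 0 15 0 0 0; -0.3 -3 0 15 0 0 0; -0.3 -3 0 15 0 0 0"}}

```text
clock: 13.93
eef_pos: [0.4206, 0.1293, 0.2294]
tool_rot: [-0.0, 0.578, 0.816, -0.0]
ft_force: [0.4, 0.0, -1.1]
finger_gap: 0.0325
gripper_force: 0.0
```

```bash
python3 - <<'E'
from m import *
exec(open('st.py').read())
d=grab('wrist','w4');p=proj(d,[.4505,.1292,.1]);print(p)
g=cv2.cvtColor(d['frame'],cv2.COLOR_RGB2GRAY);m=(g<48).astype(np.uint8)
u,v=p.astype(int);n,l,st,_=cv2.connectedComponentsWithStats(m[v-90:v+90,u-90:u+90])
k=max(range(1,n),key=lambda i:st[i,4]);ys,xs=np.where(l==k)
b=cv2.minAreaRect(np.c_[xs+u-90,ys+v-90].astype(np.float32));q=cv2.boxPoints(b)
q=np.array([onz(d,*x,.107)[:2] for x in q]);print(b,q.mean(0))
e=q[np.argsort(q[:,0])];e=e[2:].mean(0)-e[:2].mean(0);print(np.hypot(*e),np.degrees(np.arctan2(e[1],e[0])))
cv2.imwrite('pics/c4.png',d['frame'][:,:,::-1])
E
```

```text
13.9333 [0.4206 0.1293 0.2294] bar -70.59 [ 0.39  0.   -1.09] [-0.018  0.034 -0.004] -0.09853591963416516
[312.14008246 208.63655136]
((302.900390625, 229.28115844726562), (138.91758728027344, 148.41741943359375), 83.95590209960938) [0.44984323 0.10408412]
0.14267613291061795 25.912846748858108
```

View pics/c4.png

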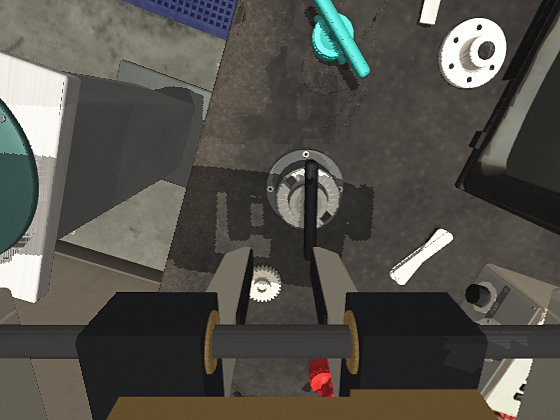

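The picture shows the cap seated in the fixture, its bar from (311,160) to (311,258) with no turn-back, hub inside the mouth and the gripper clear of everything. I'm handing in.

```bash
python3 -c "
from rig import workorder
print(workorder.close_job())"
```

```text
the job is handed in; nothing more can be done
None
```

The cap is clamped in the fixture, turned clockwise about 44° to an estimated 1.6 mm of spring travel (about 14 N); it was released, the arm pulled clear, and the job was handed in at about 14 s.

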